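Set the airbrush pressure with the inner knob of a dual control

TASK

Take the grey guard cap off the air control unit's double knob and stand it, open side down as it was, in the small wooden tray. Then press the inner knob down just firmly enough for its clutch to take hold (about ten newtons, never forced) and turn it until the gauge needle lies at the set pointer. Leave the wide outer knob as it is set, and do not knock the paint pots and tools lying about.

Things in the scene. Friction and masses are not known exactly. Their poses are not given: they have to be found in the camera images.
- unit: air control unit, a fixed grey box 140 (x) by 230 (y) by 80 mm high with an aluminium top; origin at the centre of its underside, z up. On its top, in its frame: at (0, -55) mm the double knob, at (0, +58) mm a round gauge of 100 mm diameter lying face up, its rim 20 mm above the box's top, under hard clear glass (the needle cannot be touched)
- core: fixed inside of the unit below the double knob, hidden; origin on the knob axis, level with the outer knob's flat top (102 mm over the table), axes as the unit's. Holds the clutch plate on a stiff spring (10 N per mm). The inner knob meets the plate 1 to 7 mm down, at a different, unknown depth each time, to be found by feel. Over 18 N on the plate damages it: a failure
- inner: inner knob, black eight-sided prism, 28 mm across its flats, standing 36 mm above the outer knob's flat top, same vertical axis; origin on the axis at its foot, level with the outer knob's top when not pressed, z up. Turns without end; goes down up to 11 mm against a light spring (2 to 3.5 N) and rises when let go. Not pressed, it spins freely and the needle stays
- inner_top (a point): centre of the inner knob's top (goes down with it). Pressed on the plate, it drives the needle one to one: 11 to 14 N in all at the fingers is right, under about 9 N it may slip, over 20 N is too much. Turning takes about 0.02 N m. Hold only its upper 25 mm, to leave 11 mm for going down before the fingertips touch the outer knob
- outer_lug (a point): outer end of the small lug on the outer knob's rim, at its top edge, 37 mm from the axis. The outer knob is a black fluted disc, 64 mm diameter, 22 mm high, flat-topped, round the inner knob; it turns easily (0.05 N m), stays where left and does not go down. It must not be turned
- cap: guard cap, a loose grey plastic cup turned upside down over the inner knob and resting on the flat top of the outer knob: 42 mm outside diameter, 45 mm high, walls 3 mm, closed at the top, 60 g, loose fit; origin at the centre of its open underside, z up
- cap_top (a point): centre of the cap's closed top
- tray_in (a point): centre of the inner floor of the wooden tray, a fixed open square tray 110 by 110 mm outside, 100 mm inside, floor 5 mm above the table, rim 14 mm above the table; to the left or to the right of the unit
- needle (a joint): angle of the gauge's long thin needle, rad: 0 points along the unit's +y, grows clockwise seen from above (towards the unit's +x, then -y). Turning the engaged inner knob clockwise seen from above makes it grow by the same angle, anticlockwise lessens it. It stays where it is left
- mark (a joint): angle of the set pointer, a short broad black pointer at the gauge's rim under the glass, in the same terms as needle; always 0.6 to 1.6 rad clockwise of the needle's start. It cannot be moved
- needle_tip (a point): point on the needle 36 mm from the gauge's centre
- mark_tip (a point): tip of the set pointer, 36 mm from the gauge's centre, same height as needle_tip
- gauge_centre (a point): centre of the gauge's face
- pot_b: bystander, paint pot 60 mm across, 50 mm high; leave alone
- pot_c: bystander, paint pot 52 mm across, 60 mm high; leave alone
- knife: bystander, palette knife 190 mm long lying flat; leave alone
- brush: bystander, flat brush 190 mm long lying flat; leave alone

How it is judged (in metres and radians):
On the way, in this order (a step that is already met when the one before it is completed fails the run):
1. the cap stands in the tray, let go (horizontal distance between cap and tray_in below 0.045 m and z of cap in the frame of tray_in below 0.004 m and angle between cap's own z axis and vertical below 0.1 rad and contact force between the fingers and cap below 0.1 N), for 0.2 s.
2. the needle lies at the set pointer (distance between needle_tip and mark_tip below 0.004 m), for 0.2 s.
At the end, for the whole second after the job is handed in: the cap stands open side down and at rest on the tray's floor (within 4 mm, tilt under 0.1 rad, centre within 45 mm of the tray's); the needle is at rest with its tip within 4 mm of the set pointer's tip; the outer knob's lug is within 3 mm of where it began (horizontal distance between cap and tray_in below 0.045 m and z of cap in the frame of tray_in below 0.004 m and angle between cap's own z axis and vertical below 0.1 rad and linear speed of cap below 0.02 m/s and distance between needle_tip and mark_tip below 0.004 m and velocity of joint needle between -0.05 and 0.05 rad/s and distance of outer_lug from where it was at the start of the episode below 0.003 m); the robot touches nothing.
It fails at once if the outer knob was turned (its lug moved more than 3 mm) (distance of outer_lug from where it was at the start of the episode above 0.003 m).
It fails at once if the inner knob was forced down on its clutch plate (more than 18 N) (contact force between inner and core above 18 N).
It fails at once if a paint pot or tool was knocked more than 25 mm away (distance of any of pot_b, pot_c, knife, brush from where it was at the start of the episode above 0.025 m).
It also fails if it takes over 56 s, if anything falls off the work surface, if the arm or the gripper's body presses on something with over 40 N, if the wrist force passes 120 N, or if a joint passes its speed limit or range.

ROBOT

A 7-joint arm with a two-finger parallel gripper is mounted at the origin on the work surface. World frame = base frame: x ahead of the robot, y to its left, z up, the work surface at z = 0. Lengths are in mm, angles in rad, forces in N, time in s.
With the tool pointing down it reaches from about 400 to 875 mm from the base axis. Payload 19.3 kg.
Tool frame: the origin (TCP) lies at the very end of the fingers, on their centre line; the grasp point (between the pads) lies 19 mm behind it (grip_point_offset is the z of the grasp point in the tool frame, in mm); z points along the fingers, y is the line along which they close (so a half turn about z gives the same grasp; the last joint's range is limited). The gripper opens to 85 mm and grips with 20 to 120 N. Pads are 22 mm wide; open, the fingers measure 114 mm over their backs; the gripper's body (76 mm by 85 mm) begins 54 mm behind the grasp point. The pads swing forward as they close: fully open they stand 13 mm farther back than shut.
Start: joints at [1.205, 0.521, -0.036, 1.599, 0.021, 1.021, -0.113], TCP at [182.162, -597.855, 199.091] pointing down, gripper open.
Joint ranges: [-2.91, 2.91], [-0.3, 2.13], [-1.5, 1.42], [0.17, 2.43], [-1.26, 4.41], [0.16, 1.93], [-2.52, 2.52]. Speed limits (rad/s): [1.89, 1.89, 2.39, 2.39, 3.01, 3.01, 3.01].

INTERFACE

Orientations are given as a 3x3 rotation matrix whose columns are the frame's x, y, z axes.
In Python, from workcell import movep, movel, goto_joints, open_gripper, clamp, wait, inverse_kinematics, read_state, camera, PlanningError, finish_job, grip_point_offset gives the robot as it stands. Calls block until the motion is done:
- movep(position, orientation): joint-space move of the TCP to a pose.
- movel(position, frame=None, max_speed=150, guard=None): straight line of the TCP; frame=None keeps the orientation; max_speed is the mean speed in mm/s. With guard (N) it stops when the force on the tool has changed by that much, and returns True; else False.
- goto_joints(angles): joint-space move.
- open_gripper() and clamp(): open the fingers fully, or close them until they stop; the grip force is fixed at half the most.
- wait(seconds).
- inverse_kinematics(position, orientation): joint angles nearest the present ones, or None.
- read_state(): the state.
- camera(name): name is "scene" or "top" or "wrist"; returns a dict with "image" (384x512x3 uint8, blue, green, red), "range_z" (384x512 float32, mm along the optical axis (not along the pixel's ray), 0 where there is no reading), "fx", "fy", "cx", "cy" (pixels), "dist_coeffs" ([k1, k2, p1, p2, k3] as OpenCV has them; the pictures are not rectified), "cam_to_world" (4x4, takes a point from camera to world coordinates). Camera axes: x right, y up, looking along -z (the intrinsics and any distortion apply to the point x, -y, -z); pixel columns grow to the right and rows downward; lengths in mm; the calibration is good to about 2 mm. A picture is of the moment at which its call begins.
A pose or a line that the arm cannot do raises PlanningError and nothing moves.
- finish_job(): hands the job in; it is judged then, once.
The state is a dict: "time": time; "qpos": joint angles; "qvel": joint speeds; "joint_efforts": joint torques, N m; "eef_pos": TCP position; "tool_rot": TCP orientation; "ft_force": force on the tool from outside, world axes, zero at the start; "torque": the same for the moment, N m; "finger_gap": finger opening in mm; "gripper_force": force on a finger pad.
Only numpy, scipy, OpenCV 4.12 (cv2) and the standard library are available. Lean on these libraries where they do the work, as an engineer would, in place of code of your own. Each camera call takes 0.05 s, during which the arm holds its last target. There are 200 camera calls.

## Working session

There is one attempt and no reset: what is moved stays moved. The work goes in short steps, each a Python script; the robot and the scene stay as the last script left them, time stands still between calls to the robot, and variables do not carry over. Pictures are saved under pics/ and viewed, at most 10 in all, crops included, and the job is handed in when it is done.

```bash
ls; mkdir -p pics
cat > h.py <<'E'
import numpy as np, cv2
from workcell import *
def rays(c,px):
    K=np.array([[c["fx"],0,c["cx"]],[0,c["fy"],c["cy"]],[0,0,1.]])
    u=cv2.undistortPoints(np.array(px,float).reshape(-1,1,2),K,np.array(c["dist_coeffs"],float)).reshape(-1,2)
    T=np.array(c["cam_to_world"]); d=np.c_[u[:,0],-u[:,1],-np.ones(len(u))]@T[:3,:3].T
    return T[:3,3],d
def onplane(c,px,z):
    o,d=rays(c,px); return o+d*((z-o[2])/d[:,2])[:,None]
def withdepth(c,px):
    o,d=rays(c,px); px=np.round(np.array(px)).astype(int).reshape(-1,2)
    return o+d*c["range_z"][px[:,1],px[:,0]][:,None]
E
python3 - <<'E'
from h import *
for n in("top","scene"):
    c=camera(n); cv2.imwrite(f"pics/{n}0.png",c["image"]); np.save(f"{n}0.npy",c,allow_pickle=True)
    print(n,c["fx"],np.round(c["cam_to_world"],2).tolist(),c["dist_coeffs"])
s=read_state(); print(s["time"],s["finger_gap"],s["ft_force"],grip_point_offset)
E
```

```text
pics
top 366.4052333755528 [[-0.01, 0.99, -0.16, 475.31], [-1.0, -0.01, 0.03, 4.32], [0.02, 0.16, 0.99, 1085.32], [0.0, 0.0, 0.0, 1.0]] [-0.04800569  0.          0.          0.          0.        ]
scene 424.6651499491457 [[-0.31, -0.68, 0.67, 1239.59], [0.95, -0.21, 0.23, 195.31], [-0.02, 0.71, 0.71, 790.07], [0.0, 0.0, 0.0, 1.0]] [-0.12654818  0.          0.          0.          0.        ]
0.1 85.46372962179124 [0.05832096 0.3568945  0.41796333] -18.700000000000003
```

View pics/top0.png

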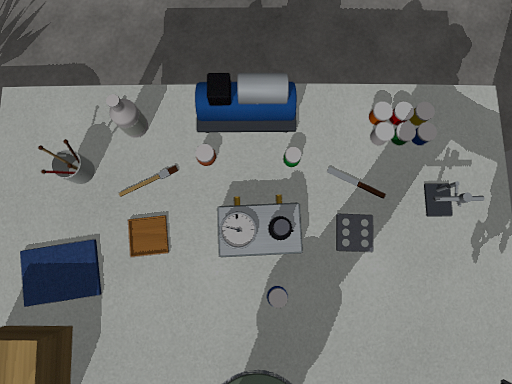

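View pics/scene0.png

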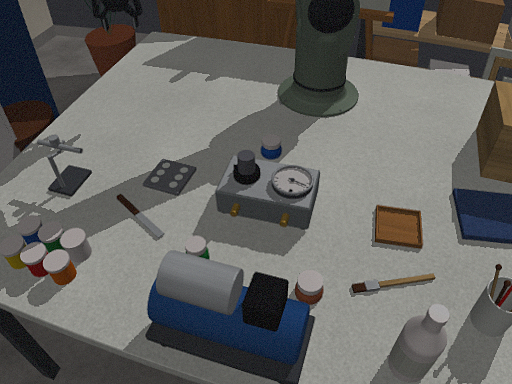

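The top view shows the unit at about (260,230), with the gauge at (239,229) and the cap and knob at (281,228). The tray is at (149,235) on the robot's left. The pots are at (206,154), (292,156) and (277,296), the brush is at (150,180) and the knife at (356,182).

Run:
```python
from h import *
c=np.load("top0.npy",allow_pickle=True).item(); im=c["image"]
cv2.imwrite("pics/crop0.png",cv2.resize(im[190:270,115:315],None,fx=4,fy=4,interpolation=cv2.INTER_CUBIC))
v,u=np.mgrid[190:270,115:315]; px=np.c_[u.ravel(),v.ravel()]
P=withdepth(c,px)
def rep(m,z,name):
    k=np.zeros((384,512),np.uint8); k[px[m][:,1],px[m][:,0]]=1
    n,l,st,ce=cv2.connectedComponentsWithStats(k); i=1+np.argmax(st[1:,4])
    cn=cv2.findContours((l==i).astype(np.uint8),0,2)[0][0].reshape(-1,2).astype(float)
    W=onplane(c,cn,z)[:,:2].astype(np.float32)
    print(name,st[i,4],"z",P[m][:,2].mean(),"rect",cv2.minAreaRect(W),"circ",cv2.minEnclosingCircle(W))
X=P
un=(P[:,2]>70)&(P[:,0]>0); rep(un,80,"unit")
rep((P[:,2]>130),147,"cap")
rep((P[:,2]>92)&(P[:,2]<110)&(px[:,0]<265),100,"gauge")
rep((P[:,2]>92)&(P[:,2]<110)&(px[:,0]>265),102,"outer")
hsv=cv2.cvtColor(im,cv2.COLOR_BGR2HSV)[px[:,1],px[:,0]]
rep((hsv[:,1]>110)&(hsv[:,0]<25)&(px[:,0]<200),14,"tray")
```

```text
unit 4276 z 103.63923687644056 rect ((531.3998413085938, -15.999610900878906), (142.15640258789062, 228.94676208496094), 2.121044397354126) circ ((532.259765625, -16.327831268310547), 130.9380340576172)
cap 208 z 365.9417381758585 rect ((534.8561401367188, -69.97110748291016), (38.608543395996094, 38.33482360839844), 89.25389862060547) circ ((534.2678833007812, -70.5501937866211), 20.985994338989258)
gauge 781 z 95.85880851220688 rect ((530.1268310546875, 41.79513168334961), (98.99393463134766, 96.08049774169922), 89.3940658569336) circ ((530.9512939453125, 41.695213317871094), 49.7791748046875)
outer 237 z 102.48804691147353 rect ((534.46923828125, -71.42559814453125), (62.26915740966797, 60.974124908447266), 44.14829635620117) circ ((533.9825439453125, -73.1053237915039), 34.306549072265625)
tray 1409 z 10.523247135644072 rect ((521.2572021484375, 305.5274963378906), (107.86579895019531, 109.55745697021484), 5.847984790802002) circ ((521.224853515625, 305.55780029296875), 74.5528793334961)
```

View pics/crop0.png

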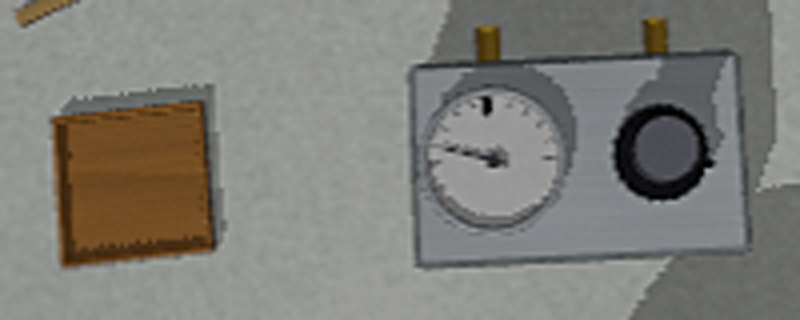

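The measured sizes match the given ones and the unit's yaw is about 2°. The cap is at (534.5,-70.5) and the tray at (521,305.5). In the crop the needle points left and slightly up, and the mark points up, so they are about 1.2 rad apart clockwise. I'll move above the knob now.

```bash
cat >> h.py <<'E'
def R(yaw):
    c,s=np.cos(yaw),np.sin(yaw); return np.array([[c,s,0],[s,-c,0],[0,0,-1.]])
E
python3 - <<'E'
from h import *
p=[534.5,-70.5,260]
s=read_state(); print("yaw now",np.arctan2(s["tool_rot"][1][0],s["tool_rot"][0][0]))
for y in np.arange(-3,3.2,.5):
    q=inverse_kinematics(p,R(y)); q2=inverse_kinematics([534.5,-70.5,115],R(y)); q3=inverse_kinematics([521,305,25],R(y))
    print(round(y,2),None if q is None else np.round(q,2),None if q2 is None else round(q2[6],2),None if q3 is None else round(q3[6],2))
E
```

```text
yaw now 0.2957227013746009
-3.0 [ 0.68  0.44 -0.9   1.72  0.38  1.16  1.39] 1.24 0.39
-2.5 [ 0.88  0.6  -1.27  1.71  0.59  1.29  1.69] 1.45 0.82
-2.0 [ 0.88  0.6  -1.27  1.71  0.59  1.29  2.19] -2.51 1.23
-1.5 [-0.73  0.55  1.13  1.79 -0.55  1.16 -2.5 ] -2.46 1.73
-1.0 [-0.1   0.32  0.16  1.76 -0.06  1.06 -2.49] -2.51 -2.46
-0.5 [ 0.19  0.33 -0.22  1.74  0.08  1.08 -2.13] -2.1 -2.14
0.0 [ 0.28  0.34 -0.33  1.74  0.12  1.09 -1.67] -1.68 -2.51
0.5 [ 0.37  0.35 -0.45  1.73  0.17  1.1  -1.21] -1.25 -2.14
1.0 [ 0.43  0.36 -0.54  1.73  0.2   1.1  -0.74] -0.83 -1.71
1.5 [ 0.49  0.37 -0.62  1.73  0.24  1.11 -0.27] -0.4 -1.31
2.0 [ 0.54  0.39 -0.69  1.73  0.27  1.12  0.2 ] 0.04 -0.85
2.5 [ 0.59  0.4  -0.76  1.72  0.3   1.14  0.67] 0.48 -0.35
3.0 [ 0.63  0.42 -0.83  1.72  0.33  1.15  1.14] 0.97 0.12
```

Run:
```python
from h import *
movel([182,-597,300])
movep([534.5,-70.5,265],R(1.6))
s=read_state(); print(s["time"],s["eef_pos"],s["qpos"],s["ft_force"])
c=camera("wrist"); np.save("w1.npy",c,allow_pickle=True)
print(np.round(c["cam_to_world"],2).tolist(),c["fx"])
cv2.imwrite("pics/w1.png",c["image"])
```

```text
3.1917 [534.45934374 -71.62081549 264.93401199] [ 0.51795737  0.37655766 -0.65608236  1.72031385  0.25090939  1.13019967
 -0.1851055 ] [-0.23008834  0.53558145 -0.54426984]
[[1.0, -0.03, -0.01, 531.3], [0.03, 0.95, 0.32, 9.58], [-0.0, -0.32, 0.95, 441.04], [0.0, 0.0, 0.0, 1.0]] 332.1722258663581
```

View pics/w1.png

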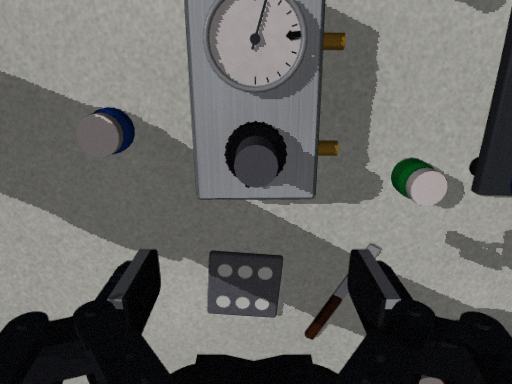

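The wrist view shows the cap at about (257,160), the gauge at (255,38), the needle pointing up at (267,2) and the mark at (294,35). I'll refine the cap position and both angles from this picture.

Run:
```python
from h import *
c=np.load("w1.npy",allow_pickle=True).item(); im=c["image"]; rz=c["range_z"]
v,u=np.mgrid[0:384,0:512]; px=np.c_[u.ravel(),v.ravel()]; P=withdepth(c,px).reshape(384,512,3)
roi=(u>180)&(u<330)&(v<200)
m=(P[...,2]>140)&(P[...,2]<153)&roi&(rz>0)
pp=np.argwhere(m)[:,::-1]
cn=cv2.findContours(m.astype(np.uint8),0,2)[0]; cn=max(cn,key=cv2.contourArea).reshape(-1,2)
W=onplane(c,cn,147)[:,:2].astype(np.float32); print("cap",cv2.minEnclosingCircle(W),np.median(P[m][:,2]),cv2.fitEllipse(W))
m=(P[...,2]>98)&(P[...,2]<106)&roi&(v>110)
cn=np.argwhere(m)[:,::-1]; W=onplane(c,cn,102)[:,:2].astype(np.float32); print("outer",cv2.minEnclosingCircle(W),np.median(P[m][:,2]))
# unit box edges: left/right on top plane
m=(P[...,2]>72)&(P[...,2]<110)&(u>170)&(u<340)&(v<205)
print("gauge z", [np.round(P[y,x],1).tolist() for y,x in [(60,240),(38,225),(62,280)]])
g=cv2.cvtColor(im,cv2.COLOR_BGR2GRAY)
cv2.imwrite("pics/g1.png",cv2.resize(im[0:95,200:315],None,fx=6,fy=6,interpolation=cv2.INTER_CUBIC))
```

```text
cap ((534.7003173828125, -69.76001739501953), 21.1407527923584) 148.3460624940917 ((534.8836669921875, -69.78901672363281), (40.071258544921875, 41.505550384521484), 3.5937631130218506)
outer ((534.548583984375, -72.22383117675781), 34.81632614135742) 103.21671724659512
gauge z [[517.0, 22.7, 92.6], [502.0, 42.7, 91.7], [556.6, 21.9, 93.3]]
```

View pics/g1.png

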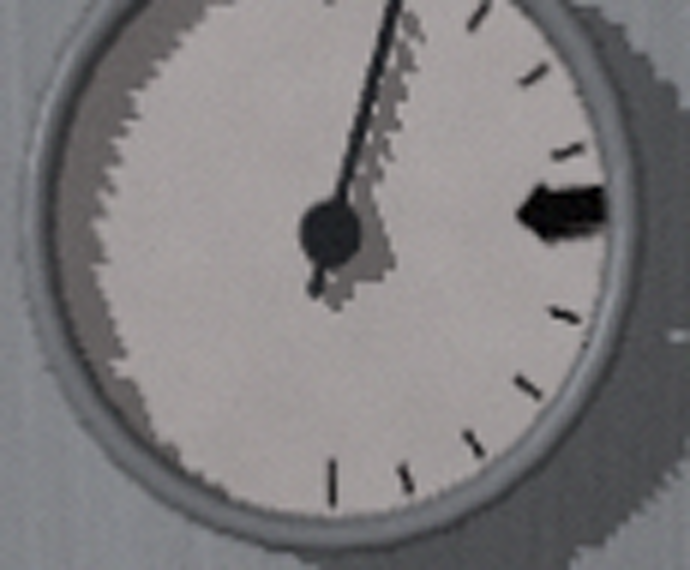

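Crop positions are hub (331,232), needle at (395,5) and mark tip (518,212). Next I take the cap and place it.

Run:
```python
from h import *
c=np.load("w1.npy",allow_pickle=True).item()
q=(np.array([(331,232),(395,5),(518,212)],float)+.5)/6-.5+[200,0]
for z in(94,97):
    W=onplane(c,q,z); 
    a=lambda d:np.arctan2(d[0],d[1])  # from +y clockwise toward +x
    print(z,W[0],a(W[1]-W[0]),a(W[2]-W[0]),a(W[2]-W[0])-a(W[1]-W[0]),np.linalg.norm(W[2]-W[0]))
movep([534.7,-70,160],R(1.6))
movel([534.7,-70,121],R(1.6),max_speed=60,guard=8)
s=read_state(); print(s["eef_pos"],s["ft_force"])
clamp(); s=read_state(); print("clamped",s["time"],s["finger_gap"],s["gripper_force"],s["ft_force"],s["eef_pos"])
e=s["eef_pos"]
movel([e[0],e[1],e[2]+70],max_speed=80); s=read_state(); print(s["finger_gap"],s["ft_force"],s["gripper_force"])
c=camera("scene"); cv2.imwrite("pics/s2.png",c["image"][100:260,170:450])
```

```text
94 [531.01187393  42.98705944  94.        ] 0.26355840817192566 1.441456196614974 1.1778977884430484 30.223652566658867
97 [531.01437219  42.69830816  97.        ] 0.2635584081719258 1.4414561966149737 1.177897788443048 29.962386830750834
[534.85071499 -69.92127051 121.12945063] [-0.04405572 -0.18179409  0.56893111]
clamped 5.3083 0.18309080623002516 0.0 [-0.96673286  0.43669     0.23225136] [534.70554469 -69.99409217 120.99999105]
0.13998876189478857 [ 0.02447898 -0.42228396  0.55513591] 0.0
```

View pics/s2.png

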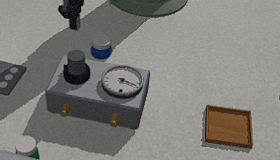

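The cap is still on the knob and the gripper closed on nothing. I'll check with depth from two cameras where the fingertips really are.

Run:
```python
from h import *
s=read_state(); print(s["eef_pos"],s["tool_rot"],s["finger_gap"],s["time"])
v,u=np.mgrid[0:384,0:512]; px=np.c_[u.ravel(),v.ravel()]
for n in("scene","top","wrist"):
    c=camera(n); np.save(n+"3.npy",c,allow_pickle=True)
    P=withdepth(c,px)[c["range_z"].ravel()>0]
    near=(np.hypot(P[:,0]-534.7,P[:,1]+70)<110)
    for lo,hi in((135,160),(160,185),(185,200),(200,215),(215,240)):
        q=P[near&(P[:,2]>lo)&(P[:,2]<hi)]
        if len(q): print(n,lo,hi,len(q),"mean",q.mean(0).round(1),"min",q.min(0).round(1),"max",q.max(0).round(1))
```

```text
[534.42489054 -69.9935942  190.4634769 ] [[-2.92433144e-02  9.99571938e-01 -8.76975905e-04]
 [ 9.99572309e-01  2.92434503e-02  1.42518441e-04]
 [ 1.68103235e-04 -8.72433118e-04 -9.99999605e-01]] -0.0017367167308924992 6.3833
scene 135 160 222 mean [541.3 -70.1 145. ] min [516.8 -92.2 135.2] max [559.  -51.  150.6]
scene 215 240 51 mean [542.4 -68.5 232.7] min [530.9 -83.2 220.7] max [549.  -60.7 239.9]
wrist 135 160 2694 mean [534.9 -68.2 147.7] min [514.6 -90.2 135.1] max [555.4 -49.5 150.3]
wrist 215 240 660 mean [533.1 -61.6 234.9] min [519.7 -65.2 227.3] max [546.8 -59.  240. ]
```

Run:
```python
from h import *
c=np.load("scene3.npy",allow_pickle=True).item(); w=np.load("wrist3.npy",allow_pickle=True).item()
def proj(c,p):
    T=np.linalg.inv(np.array(c["cam_to_world"])); q=T[:3,:3]@np.array(p)+T[:3,3]
    K=np.array([[c["fx"],0,c["cx"]],[0,c["fy"],c["cy"]],[0,0,1.]])
    return cv2.projectPoints(np.array([[q[0],-q[1],-q[2]]]),np.zeros(3),np.zeros(3),K,np.array(c["dist_coeffs"],float))[0].ravel()
for z in(147,190.5,205,220): print(z,proj(c,[534.5,-70,z]),proj(w,[534.5,-70,z]))
a=cv2.resize(c["image"][80:200,195:300],None,fx=4,fy=4,interpolation=cv2.INTER_CUBIC)
b=w["image"][60:384,90:430]
o=np.zeros((480,760,3),np.uint8); o[:480,:420]=a; o[:324,420:760]=b
cv2.imwrite("pics/c3.png",o)
```

```text
147 [246.23182028 154.56368527] [255.33981024 195.40203303]
190.5 [245.5690938 139.8978061] [255.56540858 221.36866357]
205 [245.33971174 134.80708239] [255.66325721 232.66400255]
220 [245.09779423 129.42991322] [255.78123052 246.30928534]
```

View pics/c3.png

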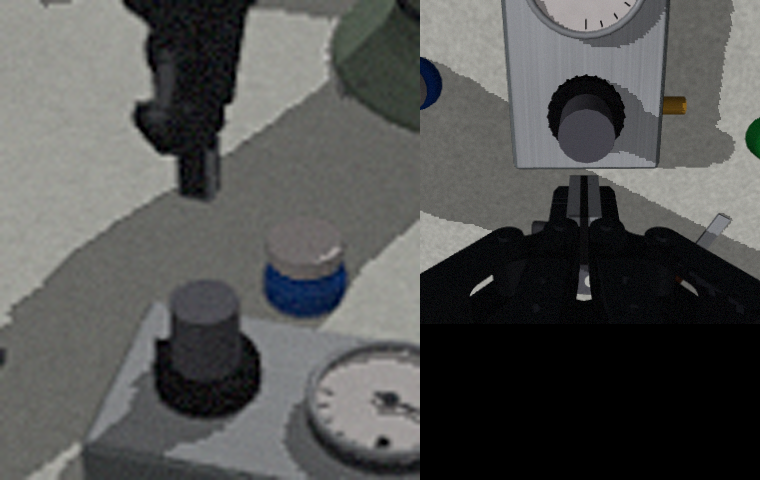

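The left panel shows the fingertip at full-image (245,129), which puts it at z≈221 by both ray and depth, while the state reports 190.5. The real fingertips are therefore about 30 mm higher than the stated TCP, so the fingers closed above the cap, and nothing was touched. I'll use an offset of -30 mm and grasp again.

Run:
```python
from h import *
OFF=-30
open_gripper()
x,y=534.7,-70
movel([x,y,135],R(1.6),guard=8)
print("hit",movel([x,y,121+OFF],R(1.6),max_speed=50,guard=5))
s=read_state(); print(s["eef_pos"],s["ft_force"],s["finger_gap"])
clamp(); s=read_state(); print("clamped",s["time"],s["finger_gap"],s["gripper_force"],s["ft_force"],s["eef_pos"])
if 36<s["finger_gap"]<48:
    e=s["eef_pos"]; movel([x,y,e[2]+70],max_speed=80); s=read_state(); print(s["time"],s["finger_gap"],s["ft_force"],s["gripper_force"])
    v,u=np.mgrid[0:384,0:512]; px=np.c_[u.ravel(),v.ravel()]
    c=camera("scene"); np.save("scene4.npy",c,allow_pickle=True); P=withdepth(c,px)[c["range_z"].ravel()>0]
    near=(np.hypot(P[:,0]-x,P[:,1]-y)<40)
    print(np.histogram(P[near][:,2],bins=np.arange(90,260,10)))
```

```text
hit False
[534.89418306 -69.99086338  91.26331745] [-0.4741479  -0.01651453  0.50215443] 85.09419499577902
clamped 9.3583 39.11153028819482 59.55120714381337 [-1.31092079  0.14982144  6.07458278] [534.87505254 -70.01322711  91.33947755]
10.3917 38.86674091498559 [-0.92280936 -0.62500799  0.07442212] 60.24125282652676
(array([118, 256,  33,  41, 108,   3,   0,   0,  52,  60,  36,  60, 123,
        49,  28,  30]), array([ 90, 100, 110, 120, 130, 140, 150, 160, 170, 180, 190, 200, 210,
       220, 230, 240, 250]))
```

Run:
```python
from h import *
tx,ty=521.2,305.5
movel([tx,ty,161],R(1.6),max_speed=220)
movel([tx,ty,4],R(1.6),max_speed=120,guard=8)
h=movel([tx,ty,-9],R(1.6),max_speed=15,guard=3)
s=read_state(); print("hit",h,s["eef_pos"],s["ft_force"],s["finger_gap"],s["time"])
if h:
    open_gripper(); wait(.1); s=read_state(); print(s["ft_force"],s["finger_gap"])
    movel([tx,ty,150],max_speed=150); 
    c=camera("top"); np.save("top5.npy",c,allow_pickle=True)
    movep([534.7,-70,170],R(2.0)); wait(.2)
    c=camera("wrist"); np.save("w5.npy",c,allow_pickle=True); cv2.imwrite("pics/w5.png",c["image"])
    c=camera("scene"); np.save("s5.npy",c,allow_pickle=True)
    v,u=np.mgrid[0:384,0:512]; px=np.c_[u.ravel(),v.ravel()]
    P=withdepth(c,px)[c["range_z"].ravel()>0]
    q=P[(abs(P[:,0]-tx)<48)&(abs(P[:,1]-ty)<48)&(P[:,2]>20)]; t=q[q[:,2]>45]
    print("cap", len(q), q.max(0), t.mean(0), t.min(0)); print(read_state()["time"])
```

```text
hit True [521.18357351 305.47220386  -5.62343772] [-0.40439826 -0.54902423  7.86095813] 39.105251559129584 14.4
[-0.01576869 -0.76444759  1.12343364] 85.77225934544671
cap 330 [542.83828176 323.70782008  55.0674146 ] [522.82178143 303.98269076  49.94028588] [500.69619149 284.31449025  45.28776385]
17.975
```

View pics/w5.png

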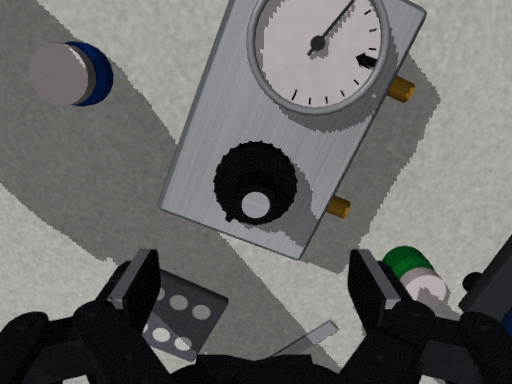

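The cap stands in the tray with its top at z≈50 and its centre within about 2 mm. The wrist view shows the bare inner knob with a silver top at (256,205), and the lug at (231,216). Next is to grip the knob, press it by feel and turn it.

Run:
```python
from h import *
c=np.load("w5.npy",allow_pickle=True).item(); im=c["image"]
m=np.zeros(im.shape[:2],np.uint8); g=im.min(2); m[180:225,235:280]=(g[180:225,235:280]>90)
n,l,st,ce=cv2.connectedComponentsWithStats(m); i=1+np.argmax(st[1:,4])
x,y,_=onplane(c,[ce[i]],138)[0]; print("knob",x,y,st[i])
if np.hypot(x-534.7,y+70)>2.5: raise SystemExit
x,y=(x+534.7)/2,(y-70)/2
movel([x,y,112],R(2.2),guard=8)
print("hit",movel([x,y,85.5],R(2.2),max_speed=50,guard=4))
wait(.2); s=read_state(); f0=s["ft_force"]; print("base",f0,s["eef_pos"])
clamp(); wait(.2); s=read_state(); print("clamped",s["time"],s["finger_gap"],s["gripper_force"],s["ft_force"]-f0,s["torque"],s["eef_pos"])
np.save("knob.npy",[x,y,*f0])
c=camera("scene"); cv2.imwrite("pics/s6.png",cv2.resize(c["image"][110:220,190:330],None,fx=4,fy=4)); np.save("s6.npy",c,allow_pickle=True)
```

```text
knob 535.2861661201958 -70.88866068530288 [242 192  28  26 575]
hit False
base [-0.0690433   0.67765743  0.10278567] [535.14371729 -70.47399723  85.74997011]
clamped 20.1667 26.896902302664166 58.91375105828047 [4.65908881 2.54472341 2.04152502] [ 0.39801766 -0.8909254   0.02075587] [536.00899265 -69.93326361  85.91781204]
```

```bash
cat > press.py <<'E'
from h import *
x,y,*f0=np.load("knob.npy"); f0=np.array(f0)
x,y=536.2,-69.8
z=read_state()["eef_pos"][2]; z0=z; log=[]
while z>z0-9.5:
    z-=.5; movel([x,y,z],R(2.2),max_speed=10); 
    F=np.mean([(wait(.02),read_state()["ft_force"]-f0)[1] for _ in range(3)],0)
    log.append((round(z0-z,1),round(read_state()["eef_pos"][2],2),*F.round(1)))
    if F[2]>6:break
for l in log: print(*l)
np.save("z.npy",[x,y,z]); print(read_state()["time"],read_state()["finger_gap"])
E
python3 press.py
```

```text
0.5 85.33 -0.3 -1.4 1.0
1.0 84.87 -0.2 -1.2 2.4
1.5 84.43 -1.9 -1.8 5.4
2.0 84.06 -2.6 -1.5 7.9
21.45 27.065070286209984
```

```bash
cat > turn.py <<'E'
from h import *
import sys
_,_,*f0=np.load("knob.npy"); f0=np.array(f0); x,y,z=np.load("z.npy")
def F(): return np.mean([(wait(.02),read_state()["ft_force"]-f0)[1] for _ in range(3)],0)
yaw=float(sys.argv[1]); total=float(sys.argv[2]); n=int(np.ceil(total/.1))
def regulate():
    global z
    for _ in range(8):
        f=F()
        if 11.5<f[2]<13: break
        z+=np.clip((f[2]-12.2)/10,-.25,.4); movel([x,y,z],R(yaw),max_speed=10)
    return f
print("pressed",regulate().round(1),z,read_state()["eef_pos"],read_state()["time"])
t0=None
for i in range(n):
    yaw-=total/n; movel([x,y,z],R(yaw),max_speed=20); f=regulate(); s=read_state()
    print(round(yaw,3),f.round(1),round(s["torque"][2],3),round(s["time"],2))
np.save("z.npy",[x,y,z]); np.save("yaw.npy",yaw)
c=camera("top"); np.save("t7.npy",c,allow_pickle=True)
cv2.imwrite("pics/t7.png",cv2.resize(c["image"][190:270,205:315],None,fx=6,fy=6,interpolation=cv2.INTER_CUBIC))
E
python3 turn.py 2.2 0.3
```

```text
pressed [-3.6 -1.8 11.9] 83.09003607445894 [536.18765157 -69.89018664  83.47235285] 22.7
2.1 [-4.  -1.5 12. ] -0.036 23.0
2.0 [-4.3 -1.2 11.9] 0.012 23.3
1.9 [-4.6 -1.7 11.9] 0.03 23.6
```

```bash
cat > ang.py <<'E'
from h import *
import sys
# needle angle in a top picture: dark pixels on a ring 12..28mm about gauge centre, face plane z=94
c=np.load(sys.argv[1],allow_pickle=True).item(); g=c["image"].max(2)
v,u=np.mgrid[200:260,205:265]; px=np.c_[u.ravel(),v.ravel()]
W=onplane(c,px,95); d=W[:,:2]-np.array([530.9,42.2]); r=np.hypot(*d.T); a=np.arctan2(d[:,0],d[:,1]); val=g[px[:,1],px[:,0]]
k=(r>10)&(r<27)&(val<100); h=np.histogram(a[k],np.arange(-.6,2,.1)); print(h[0].tolist())
w=(130-val[k].astype(float)); print("needle?",np.median(a[k]),np.average(a[k],weights=w),k.sum())
k=(r>32)&(r<42)&(val<60)&(abs(a-1.44)<.3); print("mark",np.median(a[k]),k.sum())
E
for f in top0 top5 t7; do python3 ang.py $f.npy; done
```

```text
[0, 0, 0, 0, 0, 0, 0, 0, 3, 2, 1, 0, 0, 0, 0, 0, 0, 0, 0, 0, 0, 0, 0, 0, 0]
needle? 0.2882378933735354 0.06854005853313154 7
mark 1.5090857207206663 6
[0, 0, 0, 0, 0, 0, 0, 0, 2, 2, 0, 0, 0, 0, 0, 0, 0, 0, 0, 0, 0, 0, 0, 0, 0]
needle? 0.3001913289602758 0.3008349945230764 4
mark 1.5090857207206663 6
[0, 0, 0, 0, 0, 0, 0, 0, 0, 0, 0, 1, 1, 1, 0, 0, 0, 0, 0, 0, 0, 0, 0, 0, 0]
needle? 0.5883217861963271 -0.010596667883214055 4
mark 1.5090857207206663 6
```

The needle follows one to one (0.29 to 0.59). I'll turn the rest, then look.

```bash
python3 turn.py 1.9 0.87 && python3 ang.py t7.npy
python3 - <<'E'
from h import *
c=camera("wrist"); np.save("w8.npy",c,allow_pickle=True); cv2.imwrite("pics/w8.png",c["image"])
c=camera("scene"); np.save("s8.npy",c,allow_pickle=True)
t=np.load("t7.npy",allow_pickle=True).item()["image"]
o=np.zeros((600,800,3),np.uint8); o[:300,:400]=cv2.resize(t[195:260,205:292],(400,300),interpolation=cv2.INTER_CUBIC)
o[:300,400:]=cv2.resize(c["image"][155:210,260:333],(400,300),interpolation=cv2.INTER_CUBIC)
o[300:,:400]=cv2.resize(np.load("w8.npy",allow_pickle=True).item()["image"],(400,300)); cv2.imwrite("pics/m8.png",o)
E
```

```text
pressed [-4.3 -1.  12.2] 83.09003607445894 [536.07318305 -69.81844903  83.43638869] 23.7
1.803 [-4.6 -1.3 11.7] -0.022 24.0
1.707 [-4.4 -0.9 12.1] 0.045 24.3
1.61 [-4.5 -1.4 11.8] -0.023 24.6
1.513 [-5.1 -0.3 12. ] -0.049 24.9
1.417 [-4.4 -0.2 12.2] 0.02 25.2
1.32 [-4.8 -0.6 12.3] -0.038 25.5
1.223 [-4.6 -0.6 12.2] -0.023 25.8
1.127 [-5.1  0.4 12.3] -0.016 26.1
1.03 [-4.6  0.3 11.6] -0.039 26.4
[0, 0, 0, 0, 0, 0, 0, 0, 0, 0, 0, 0, 0, 0, 0, 0, 0, 0, 0, 0, 0, 3, 0, 0, 0]
needle? 1.525225842878034 1.524666152096466 3
mark 1.5090857207206663 6
```

View pics/m8.png

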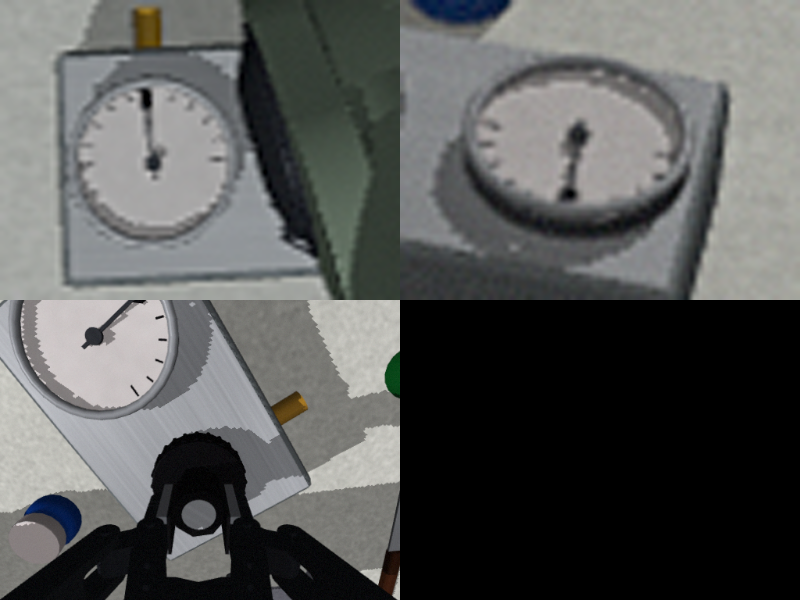

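In both the top and scene views the needle lies over the mark, near (147,97) and (568,192) of the mosaic. Next I unload the knob, release it, retreat and check from near.

```bash
python3 - <<'E'
from h import *
x,y,z=np.load("z.npy"); yaw=float(np.load("yaw.npy"))
movel([x,y,z+2.5],R(yaw),max_speed=10); print(read_state()["ft_force"])
open_gripper(); movel([x,y,140],R(yaw),max_speed=60)
movep([534.7,-82,265],R(1.6)); wait(.3)
c=camera("wrist"); np.save("w9.npy",c,allow_pickle=True)
t=camera("top"); np.save("t9.npy",t,allow_pickle=True)
o=np.zeros((600,800,3),np.uint8); o[:,:600]=cv2.resize(c["image"][0:200,180:380],(600,600),interpolation=cv2.INTER_CUBIC)
cv2.imwrite("pics/m9.png",o)
v,u=np.mgrid[200:270,120:180]; px=np.c_[u.ravel(),v.ravel()]; P=withdepth(t,px); q=P[(P[:,2]>42)&(P[:,2]<60)]; print("cap",q.mean(0),q.min(0),q.max(0))
# lug: farthest pixel of outer knob in w1 vs now
for f in("w1","w9"):
    c=np.load(f+".npy",allow_pickle=True).item(); v,u=np.mgrid[100:260,150:400]; px=np.c_[u.ravel(),v.ravel()]
    W=onplane(c,px,102); P=withdepth(c,px); d=W[:,:2]-[534.7,-70.3]; r=np.hypot(*d.T)
    k=(abs(P[:,2]-102)<5)&(r>34.5)&(r<40); print(f,k.sum(),W[k].mean(0))
print(read_state()["time"])
E
python3 ang.py t9.npy
```

```text
[-2.14480742  2.61104052  1.63732316]
cap [519.04348823 302.35901691  50.17920668] [498.97491729 283.18416914  43.11417843] [538.14187671 322.97308613  56.11394621]
w1 6 [ 526.38542619 -105.33127035  102.        ]
w9 11 [ 526.66852203 -105.06200792  102.        ]
29.6667
[0, 0, 0, 0, 0, 0, 0, 0, 0, 0, 0, 0, 0, 0, 0, 0, 0, 0, 0, 0, 0, 3, 0, 0, 0]
needle? 1.525225842878034 1.5246125320027357 3
mark 1.5090857207206663 6
```

View pics/m9.png

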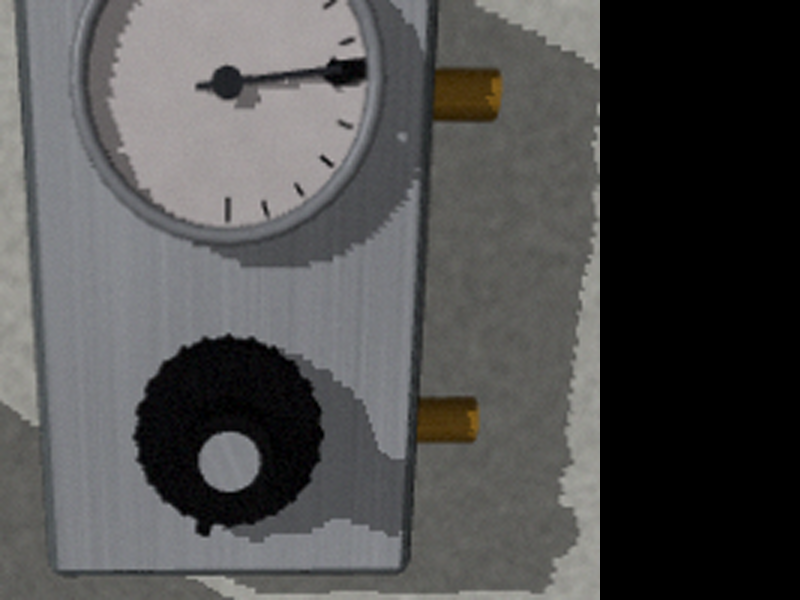

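The needle runs from the hub at (228,82) straight into the mark at (345,70). The lug has not moved, the cap is on the tray's floor, and the arm is clear. Handing in.

```bash
python3 -c "
from h import *
print(finish_job())"
```

```text
the job is handed in; nothing more can be done
None
```

I handed the job in at about 30 s; by my last pictures the cap stands in the tray, the needle lies on the set pointer and the outer knob's lug has not moved, but no verdict came back.

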